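# Park the printing stamps on their matching boards

## Task

Tidy the printing table: stand each of the four wooden hand stamps, handle up, on the black board that shows its own shape, centred on the painted silhouette and turned to match it. Let go of all of them, and do not move the ink jar or the roller.

Things in the scene. Friction and masses are not known exactly. Their poses are not given: they have to be found in the camera images.
- round_stamp_mid (a point): centre of the round wooden hand stamp, loose (about 0.1 kg), upright on its printing face. Foot: a disc 74 mm across, 10 mm thick (plywood on rubber). From its middle rises a dark wooden handle, 26 x 26 mm, sides along x and y, up to 70 mm above the underside; this point is 35 mm above the underside. z is up. Round: its yaw does not matter.
- square_stamp_mid (a point): centre of the square wooden hand stamp, loose (about 0.1 kg), upright on its printing face. Foot: a 64 x 64 mm square with sides along x and y, 10 mm thick (plywood on rubber). From its middle rises a dark wooden handle, 26 x 26 mm, sides along x and y, up to 70 mm above the underside; this point is 35 mm above the underside. z is up. Quarter turns look the same and all count.
- bar_stamp_mid (a point): centre of the bar wooden hand stamp, loose (about 0.1 kg), upright on its printing face. Foot: a long rectangle, 92 mm along x and 34 mm along y, 10 mm thick (plywood on rubber). From its middle rises a dark wooden handle, 26 x 26 mm, sides along x and y, up to 70 mm above the underside; this point is 35 mm above the underside. z is up. A half turn looks the same and counts too.
- cross_stamp_mid (a point): centre of the cross wooden hand stamp, loose (about 0.1 kg), upright on its printing face. Foot: a plus-shaped cross with arms along x and y, 90 mm from end to end and 30 mm wide, 10 mm thick (plywood on rubber). From its middle rises a dark wooden handle, 26 x 26 mm, sides along x and y, up to 70 mm above the underside; this point is 35 mm above the underside. z is up. Quarter turns look the same and all count.
- round_board_mark (a point): middle of the upper face of the round parking board, a black square board 106 x 106 mm, 8 mm thick, fixed to the table. On its flat top is painted a pale silhouette of the round stamp's foot, centred and with the same axes as that foot, 4 mm larger all round (paint only, no recess). z is up. Round: its yaw does not matter.
- square_board_mark (a point): middle of the upper face of the square parking board, a black square board 106 x 106 mm, 8 mm thick, fixed to the table. On its flat top is painted a pale silhouette of the square stamp's foot, centred and with the same axes as that foot, 4 mm larger all round (paint only, no recess). z is up. Quarter turns look the same and all count.
- bar_board_mark (a point): middle of the upper face of the bar parking board, a black square board 106 x 106 mm, 8 mm thick, fixed to the table. On its flat top is painted a pale silhouette of the bar stamp's foot, centred and with the same axes as that foot, 4 mm larger all round (paint only, no recess). z is up. A half turn looks the same and counts too.
- cross_board_mark (a point): middle of the upper face of the cross parking board, a black square board 106 x 106 mm, 8 mm thick, fixed to the table. On its flat top is painted a pale silhouette of the cross stamp's foot, centred and with the same axes as that foot, 4 mm larger all round (paint only, no recess). z is up. Quarter turns look the same and all count.
- ink_jar: bystander: closed blue ink jar with a black lid and a paper band, 68 mm across, 85 mm high, loose, upright; origin at the centre of its underside. To be left alone
- brayer: bystander: hand ink roller lying on the table, loose, about 190 mm long along its x: red handle towards -x, black roller 80 mm wide (along y) and 32 mm thick at +x; origin on the table near its middle. To be left alone
There are look-alikes about, which are no part of the job. Leave any orange or red look-alike of the part that bears round_stamp_mid alone. Leave any green look-alike of the part that bears square_stamp_mid alone.

How it is judged:
By the outcome, as a careful person would: the job done as asked, in the order asked, and still so for the second after the job is handed in, with the robot touching nothing.
It also fails if it takes over 96 s, if anything falls off the work surface, if the arm or the gripper's body presses on something with over 40 N, if the wrist force passes 120 N, or if a joint passes its speed limit or range.

## Robot

A 6-joint arm with a two-finger parallel gripper is mounted at the origin on the work surface. World frame = base frame: x ahead of the robot, y to its left, z up, the work surface at z = 0. Lengths are in m, angles in rad, forces in N, time in s.
With the tool pointing down it reaches from about 0.35 to 0.925 m from the base axis. Payload 6.4 kg.
Tool frame: the origin (TCP) lies at the very end of the fingers, on their centre line; the grasp point (between the pads) lies 19 mm behind it; z points along the fingers, y is the line along which they close (so a half turn about z gives the same grasp; the last joint's range is limited). The gripper opens to 94 mm and grips with 3 to 60 N. Pads are 16 mm wide; open, the fingers measure 119 mm over their backs; the gripper's body (75 mm by 177 mm) begins 78 mm behind the grasp point.
Start: joints at [-1.47, 0.245, 1.558, -0, 1.339, -0.174], TCP at [0.176, -0.626, 0.205] pointing down, gripper open.
Joint ranges: [-3.13, 3.13], [-1.02, 2.26], [0.13, 2.54], [-0.95, 4.09], [0.21, 2.88], [-2.74, 2.74]. Speed limits (rad/s): [2.57, 2.57, 3.14, 3.14, 3.14, 3.14].

## Interface

Orientations are given as [roll, pitch, yaw] about the fixed x, y, z axes, in that order (R = Rz(yaw) Ry(pitch) Rx(roll)).
In Python, from plant import env gives the robot as it stands.
- The arm moves only by the tool send_rows, never from a script. Its argument "steps" is a list that holds one entry, the list of rows, each a list of 6 numbers: the shift along the tool's x, y, z normalised to -1 to 1, where 1 is 0.03 m, then the turn, a rotation vector about the tool's x, y, z normalised to -1 to 1, where 1 is 2 pi rad. A call has 1 to 20 rows; each row shifts and turns the commanded pose from where the row before left it, along the tool's axes as they then stand; what a row does not reach is not made up. A row lasts 1/8 s, in which the tool goes at most 62.5 mm and 10.7 degrees, less where a joint would pass 70% of its speed; a pose out of reach is approached as far as the arm can. A call with a number of a shift or a turn outside -1 to 1 is refused whole. A call with a gripper value outside its range is refused whole. "jaw" is the opening, from -1 (shut) to 1 (fully open), so that 0 is half open, set as the call begins (left out, the last holds). The fingers move at their own pace and stop on an object; "grip_force" is the grip in N (left out, the last holds). Time passes only in rows, so rows that do not move let the fingers close. It gives the time, the measured TCP pose, the force, the opening and the grip force at its end, in the units of the state.
- env.state(): the state, without advancing time (a new reading comes with each control period).
- env.get_image(name): name is "side" or "top" or "wrist"; returns (picture, depth): 480x640x3 uint8, red, green, blue; 480x640 float32, m along the optical axis (not along the pixel's ray), 0 where there is no reading.
- env.camera_info(name): a dict with "K" (3x3 intrinsics, pixels), "eye" and "attitude" of the camera in the world. Camera axes: x right, y up, looking along -z (the intrinsics and any distortion apply to the point x, -y, -z); pixel columns grow to the right and rows downward; lengths in m; the calibration is good to about 2 mm. A picture is of the moment at which its call begins: read the wrist's pose just before it. camera_info takes no time and is no camera call; for the wrist camera it gives the pose at the moment of the call.
- env.close_job(): hands the job in; it is judged then, once.
The state is a dict: "t": time; "q": joint angles; "dq": joint speeds; "tau": joint torques, N m; "tool_pos": TCP position; "eef_rot": TCP orientation; "force": force on the tool from outside, world axes, zero at the start; "torque": the same for the moment, N m; "width": opening from 0.0 (shut) to 1.0 (fully open); "grasp_force": force on a finger pad.
Only numpy, scipy, OpenCV 4.12 (cv2) and the standard library are available. Lean on these libraries where they do the work, as an engineer would, in place of code of your own. Each camera call takes 0.05 s, during which the arm holds its last target. There are 200 camera calls.

## Working session

There is one attempt and no reset: what is moved stays moved. The work goes in short steps, Python scripts to look and compute and a tool call to move; the robot and the scene stay as the last step left them, time stands still between calls to the robot, and variables do not carry over. Pictures are saved under pics/ and viewed, at most 14 in all, crops included, and the job is handed in when it is done.

Besides the shell and the picture viewer there is one more tool, called after ">>>" by a JSON object that holds its "method" and its "body", one argument or row to a line. send_rows: Moves the arm, as the interface text tells. Its arguments: {"type":"object","properties":{"steps":{"type":"array","items":{"type":"array","items":{"type":"array","items":{"type":"number"}}}},"jaw":{"type":"number"},"grip_force":{"type":"number"}},"required":["steps"]}

```bash
ls; mkdir -p pics
python3 - <<'E'
from plant import env
import cv2,numpy as np
s=env.state();print(s['t'],s['tool_pos'],s['eef_rot'],s['width'])
for n in("top","side"):
    im,d=env.get_image(n);np.savez(f'{n}0.npz',im=im,d=d,**{k:np.array(v) for k,v in env.camera_info(n).items()});cv2.imwrite(f'pics/{n}0.png',im[:,:,::-1])
    print(n,env.camera_info(n))
E
```

```text
pics
0.0 [ 0.17633133 -0.6250056   0.20436714] [-3.13974829e+00 -3.55649561e-04  2.74826163e-01] 1.0001303975271345
top {'K': array([[613.27861646,   0.        , 330.38700808],
       [  0.        , 613.27861646, 237.44902071],
       [  0.        ,   0.        ,   1.        ]]), 'eye': array([ 0.27357782, -0.01774714,  1.681018  ]), 'attitude': array([ 0.19360199, -0.00564218, -1.59838768])}
side {'K': array([[569.23051078,   0.        , 318.68318751],
       [  0.        , 569.23051078, 233.43881278],
       [  0.        ,   0.        ,   1.        ]]), 'eye': array([ 0.48516448, -1.05703333,  0.69061369]), 'attitude': array([ 1.02104476, -0.01449623, -0.09728859])}
```

View pics/top0.png

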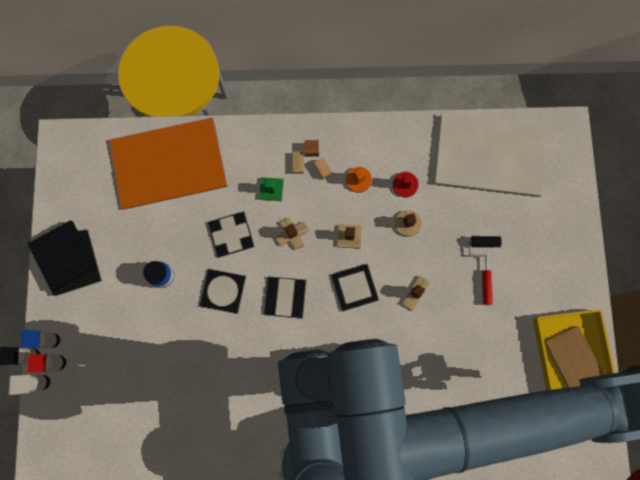

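View pics/side0.png

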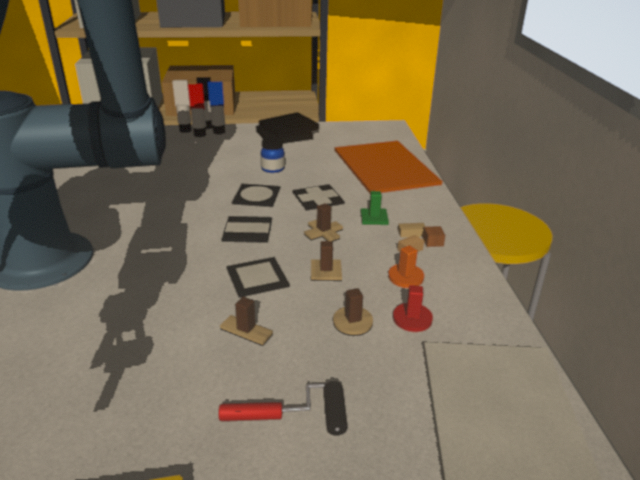

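The top view shows these candidates for the stamps:
- **Wooden stamps:** cross (292,233), square (348,236), round (407,222) and bar (416,292).
- **Look-alikes to leave alone:** green square (270,188), orange round (358,180), red round (404,184) and loose blocks around (298–322,148–168).

The boards are cross (231,234), round (222,291), bar (285,297) and square (354,287). I choose the four with a tan foot and a dark brown handle. The side view agrees: cross (324,230), square (326,268), round (353,318), bar (246,328).

```bash
cat > h.py <<'E'
import numpy as np,cv2
from scipy.spatial.transform import Rotation as R
def load(n):
    return dict(np.load(n))
def rays(c,uv):
    uv=np.atleast_2d(np.asarray(uv,float));K=c['K']
    d=np.c_[(uv[:,0]-K[0,2])/K[0,0],-(uv[:,1]-K[1,2])/K[1,1],-np.ones(len(uv))]
    return d@R.from_euler('xyz',c['attitude']).as_matrix().T
def plane(c,uv,z):
    d=rays(c,uv);return c['eye']+d*((z-c['eye'][2])/d[:,2])[:,None]
def proj(c,P):
    p=(np.atleast_2d(P)-c['eye'])@R.from_euler('xyz',c['attitude']).as_matrix()
    return np.c_[c['K'][0,0]*p[:,0]/-p[:,2]+c['K'][0,2],-c['K'][1,1]*p[:,1]/-p[:,2]+c['K'][1,2]]
def tri(cs,uvs):
    A=np.zeros((3,3));b=np.zeros(3);L=[]
    for c,uv in zip(cs,uvs):
        d=rays(c,uv)[0];d/=np.linalg.norm(d);M=np.eye(3)-np.outer(d,d);A+=M;b+=M@c['eye'];L.append((M,c['eye']))
    p=np.linalg.solve(A,b);return p,[np.linalg.norm(M@(p-e)) for M,e in L]
def snap(env,n,fn):
    c=env.camera_info(n);s=env.state();im,d=env.get_image(n)
    np.savez(fn,im=im,d=d,tcp=s['tool_pos'],rot=s['eef_rot'],**{k:np.array(v) for k,v in c.items()});return load(fn+'.npz')
def blobs(mask,amin):
    n,l,st,ce=cv2.connectedComponentsWithStats(mask.astype(np.uint8),connectivity=8)
    return [(st[i],ce[i],l==i) for i in range(1,n) if st[i,4]>=amin]
E
python3 - <<'E'
from h import *
t=load('top0.npz');im=t['im']
cv2.imwrite('pics/crop0.png',cv2.resize(im[195:315,190:450,::-1],None,fx=3,fy=3,interpolation=cv2.INTER_CUBIC))
for n in('top0','side0'):
    c=load(n+'.npz');hsv=cv2.cvtColor(c['im'],cv2.COLOR_RGB2HSV).astype(int)
    pts={'top0':[(292,233),(290,245),(348,236),(400,225),(222,270),(240,330),(222,291)],'side0':[(324,218),(324,240),(326,255),(330,320),(234,228),(280,300)]}[n]
    for u,v in pts: print(n,(u,v),c['im'][v,u],hsv[v,u])
from plant import env
print(env.camera_info('wrist'))
E
```

```text
top0 (292, 233) [62 35 22] [ 10 165  62]
top0 (290, 245) [80 74 67] [16 41 80]
top0 (348, 236) [36 19 10] [ 10 184  36]
top0 (400, 225) [67 55 36] [ 18 118  67]
top0 (222, 270) [147 139 126] [ 19  36 147]
top0 (240, 330) [160 151 138] [ 18  35 160]
top0 (222, 291) [155 146 129] [ 20  43 155]
side0 (324, 218) [74 51 39] [ 10 121  74]
side0 (324, 240) [118 108  95] [ 17  50 118]
side0 (326, 255) [85 61 44] [ 12 123  85]
side0 (330, 320) [147 137 122] [ 18  43 147]
side0 (234, 228) [149 139 120] [ 20  50 149]
side0 (280, 300) [154 144 128] [ 18  43 154]
{'K': array([[360.53036612,   0.        , 316.20076535],
       [  0.        , 360.53036612, 244.66154345],
       [  0.        ,   0.        ,   1.        ]]), 'eye': array([ 0.24884138, -0.60475209,  0.384802  ]), 'attitude': array([-0.25843016,  0.00194115, -1.2961284 ])}
```

View pics/crop0.png

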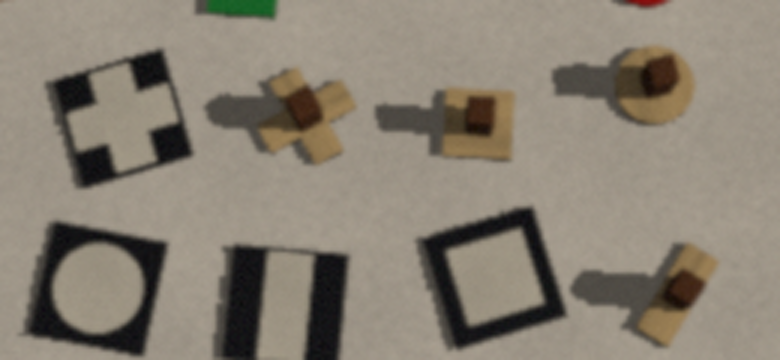

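The crop confirms the choice: four tan stamps with dark brown handles, and next to them four black boards with cross, round, bar and square silhouettes. Next I measure them.

```bash
cat > m0.py <<'E'
from h import *
t,s=load('top0.npz'),load('side0.npz')
st_t=dict(cross=(292,233),square=(348,236),round=(407,222),bar=(416,292));st_s=dict(cross=(324,218),square=(326,257),round=(353,305),bar=(246,316))
bd_t=dict(cross=(231,234),round=(222,291),bar=(285,297),square=(354,287));bd_s=dict(cross=(318,196),round=(256,195),bar=(247,229),square=(258,275))
def hs(c): return [x.astype(int) for x in cv2.split(cv2.cvtColor(c['im'],cv2.COLOR_RGB2HSV))]
def near(mask,uv,r):
    m=np.zeros(mask.shape,np.uint8);cv2.circle(m,uv,r,1,-1);return (mask&(m>0))
def big(mask):
    b=max(blobs(mask,5),key=lambda b:b[0][4]);return b[2]
def hull(m): 
    return cv2.convexHull(np.argwhere(m)[:,::-1].astype(np.int32))[:,0].astype(float)
ht,stt,vt=hs(t);hh,ss,vs=hs(s)
handT=(stt>110)&(ht<16)&(vt<100);woodT=(stt>75)&(ht<24)
handS=(ss>85)&(hh<16)&(vs<110)
for n in st_t:
    m=big(near(woodT,st_t[n],24)); q=plane(t,hull(m),.01)[:,:2].astype(np.float32)
    f=m&~handT; 
    r=cv2.minAreaRect(q)
    h=big(near(handT,st_t[n],14));hq=np.argwhere(h)[:,::-1]
    # handle top: topmost face; triangulate blob of side (top edge) vs top
    hs_=big(near(handS,st_s[n],26));p=np.argwhere(hs_)[:,::-1];
    v0=np.percentile(p[:,1],2);topc=p[p[:,1]<v0+5].mean(0)
    P,e=tri([t,s],[hq.mean(0),topc])
    print('STAMP',n,'foot rect',np.round(r[0],4),np.round(r[1],4),round(r[2],1),'mean',plane(t,np.argwhere(f)[:,::-1],.01).mean(0)[:2].round(4),'handle top tri',P.round(4),np.round(e,4),'yaw handle',round(cv2.minAreaRect(plane(t,hq,.05)[:,:2].astype(np.float32))[2],1))
for n in bd_t:
    m=big(near((vt<60)&(stt<110),bd_t[n],34)) if n not in('cross','bar') else near((vt<60)&(stt<110),bd_t[n],32)
    m=cv2.morphologyEx(m.astype(np.uint8),cv2.MORPH_OPEN,np.ones((3,3)))>0
    r=cv2.minAreaRect(plane(t,hull(m),.008)[:,:2].astype(np.float32))
    hm=np.zeros(vt.shape,np.uint8);cv2.fillConvexPoly(hm,hull(m).astype(np.int32),1)
    pale=big((cv2.erode(hm,np.ones((3,3)))>0)&(vt>95));pr=cv2.minAreaRect(plane(t,hull(pale),.008)[:,:2].astype(np.float32));pc=plane(t,np.argwhere(pale)[:,::-1],.008).mean(0)
    w=(cv2.cvtColor(s['im'],cv2.COLOR_RGB2HSV)[:,:,2]<60)&(ss<110);ms=near(w,bd_s[n],36);hS=hull(cv2.morphologyEx(ms.astype(np.uint8),cv2.MORPH_OPEN,np.ones((2,2)))>0)
    hm=np.zeros(vt.shape,np.uint8);cv2.fillConvexPoly(hm,hS.astype(np.int32),1);ps=big((cv2.erode(hm,np.ones((3,3)))>0)&(vs>110))
    P,e=tri([t,s],[np.argwhere(pale)[:,::-1].mean(0),np.argwhere(ps)[:,::-1].mean(0)])
    print('BOARD',n,np.round(r[0],4),np.round(r[1],4),round(r[2],1),'pale',pc[:2].round(4),np.round(pr[0],4),np.round(pr[1],4),round(pr[2],1),'tri',P.round(4),np.round(e,4))
E
python3 m0.py
```

```text
STAMP cross foot rect [0.6154 0.0714] [0.0795 0.0803] 73.4 mean [0.6134 0.0709] handle top tri [0.6136 0.0697 0.0658] [0.0024 0.0024] yaw handle 25.2
STAMP square foot rect [ 0.6045 -0.0879] [0.0643 0.0642] 84.8 mean [ 0.6026 -0.0868] handle top tri [ 0.6025 -0.088   0.0678] [0.0016 0.0016] yaw handle 88.0
STAMP round foot rect [ 0.6377 -0.2539] [0.0728 0.0715] 88.5 mean [ 0.6342 -0.2509] handle top tri [ 0.6338 -0.2504  0.0668] [0.002 0.002] yaw handle 87.1
STAMP bar foot rect [ 0.4408 -0.2633] [0.0347 0.0931] 56.8 mean [ 0.4392 -0.2616] handle top tri [ 0.4409 -0.2605  0.0667] [0.0013 0.0013] yaw handle 50.5
BOARD cross [0.6184 0.2424] [0.1027 0.1042] 15.7 pale [0.6188 0.2415] [0.6192 0.2413] [0.092  0.0913] 59.9 tri [0.6195 0.2421 0.0042] [0. 0.]
BOARD round [0.4609 0.2641] [0.1052 0.1027] 77.5 pale [0.4613 0.263 ] [0.4616 0.2625] [0.0798 0.0794] 88.5 tri [ 0.4591  0.2713 -0.0473] [0.0083 0.0083]
BOARD bar [0.439  0.0942] [0.1045 0.102 ] 83.7 pale [0.4387 0.0929] [0.439  0.0932] [0.043  0.0976] 83.4 tri [ 0.4432  0.0972 -0.0593] [0.0021 0.0021]
BOARD square [ 0.4617 -0.0967] [0.1031 0.1042] 15.4 pale [ 0.4616 -0.0985] [ 0.4616 -0.0985] [0.0731 0.0729] 15.5 tri [ 0.4614 -0.0985  0.0069] [0.0002 0.0002]
```

>>> {"method": "send_rows", "body": {
  "steps": [
    [[0.842, -0.638, -0.083, 0, 0, 0], [0.842, -0.638, -0.083, 0, 0, 0], [0.842, -0.638, -0.083, 0, 0, 0], [0.842, -0.638, -0.083, 0, 0, 0], [0.842, -0.638, -0.083, 0, 0, 0], [0.842, -0.638, -0.083, 0, 0, 0], [0.842, -0.638, -0.083, 0, 0, 0], [0.842, -0.638, -0.083, 0, 0, 0], [0.842, -0.638, -0.083, 0, 0, 0], [0.842, -0.638, -0.083, 0, 0, 0], [0.842, -0.638, -0.083, 0, 0, 0], [0.842, -0.638, -0.083, 0, 0, 0], [0.842, -0.638, -0.083, 0, 0, 0], [0.842, -0.638, -0.083, 0, 0, 0], [0.842, -0.638, -0.083, 0, 0, 0], [0.842, -0.638, -0.083, 0, 0, 0], [0.842, -0.638, -0.083, 0, 0, 0], [0.842, -0.638, -0.083, 0, 0, 0], [0, 0, 0, 0, 0, 0.022], [0, 0, 0, 0, 0, 0.022]]
  ],
  "jaw": 0.2
}}

```text
t: 2.6
tool_pos: [0.5205, -0.17, 0.2497]
eef_rot: [-3.141, 0.001, -0.005]
force: [1.1, -0.1, -0.4]
width: 0.599
grasp_force: 0.0
```

Run:
```python
from h import *
from plant import env
c=snap(env,'wrist','w1');cv2.imwrite('pics/w1.png',c['im'][:,:,::-1]);print(c['tcp'],c['rot'],c['eye'],c['attitude'],env.state()['q'])
```

```text
[ 0.52049287 -0.17000794  0.24973544] [-3.14110540e+00  8.84261906e-04 -5.16624894e-03] [ 0.59589652 -0.16995568  0.42996874] [-2.59674452e-01  6.13305559e-04 -1.57612173e+00] [-5.23208927e-01 -3.04244318e-02  1.77460387e+00 -5.65531774e-05
  1.39841958e+00  1.05598205e+00]
```

View pics/w1.png

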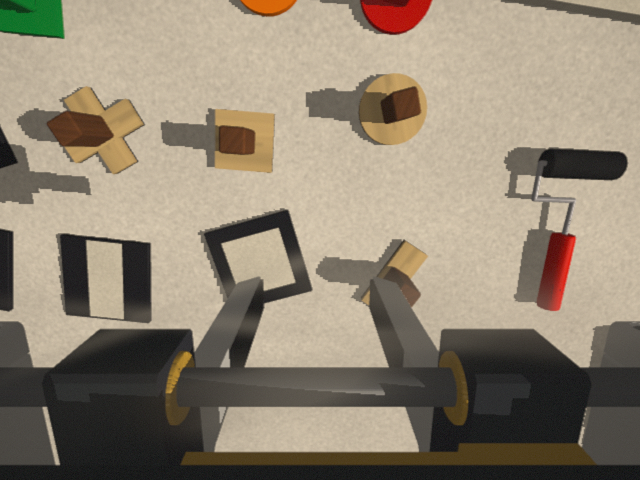

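The wrist view shows the cross stamp at (97,130), square (240,140), round (393,108), and the bar stamp half hidden by a finger at (400,272). The bar board is at (105,277) and the square board at (257,257).

```bash
cat > mw.py <<'E'
from h import *
T=load('top0.npz')
def masks(c):
    h,s,v=[x.astype(int) for x in cv2.split(cv2.cvtColor(c['im'],cv2.COLOR_RGB2HSV))]
    wood=(s>75)&(h<24);hand=(s>100)&(h<16)&(v<130);return wood,hand,(v<55)&(s<110),v
def near(mask,uv,r):
    m=np.zeros(mask.shape,np.uint8);cv2.circle(m,tuple(int(x) for x in uv),int(r),1,-1);return mask&(m>0)
def big(mask): return max(blobs(mask,5),key=lambda b:b[0][4])[2]
def rect(c,m,z):
    cn=max(cv2.findContours(m.astype(np.uint8),cv2.RETR_EXTERNAL,cv2.CHAIN_APPROX_NONE)[0],key=len)[:,0]
    P=plane(c,cn,z)[:,:2];r=cv2.minAreaRect((P*1000).astype(np.float32))
    return np.array(r[0])/1000,np.array(r[1]),r[2]
def stamp(c,xy,hide=()):
    uv=proj(c,[*xy,.005])[0];px=np.linalg.norm(proj(c,[xy[0]+.06,xy[1],.005])[0]-uv)
    w,h,_,_=masks(c);m=big(near(w,uv,px));f=big(near(w&~h,uv,px));hm=big(near(h,uv,px))
    return dict(all=rect(c,m,.005),foot=rect(c,f,.005),hand=rect(c,hm,.07))
def board(c,xy):
    uv=proj(c,[*xy,.008])[0];px=np.linalg.norm(proj(c,[xy[0]+.068,xy[1],.008])[0]-uv)
    _,_,d,v=masks(c);m=near(d,uv,px);m=cv2.morphologyEx(m.astype(np.uint8),cv2.MORPH_OPEN,np.ones((3,3)))
    hp=cv2.convexHull(np.argwhere(m>0)[:,::-1].astype(np.int32));hm=np.zeros(v.shape,np.uint8);cv2.fillConvexPoly(hm,hp,1)
    pale=big((cv2.erode(hm,np.ones((5,5)))>0)&(v>95))
    pc=np.argwhere(pale)[:,::-1].astype(float)
    return dict(board=rect(c,hm>0,.008),pale=rect(c,pale,.008),mean=plane(c,pc,.008).mean(0)[:2],uv=pc.mean(0))
def show(n,d): print(n,{k:(np.round(v[0],4).tolist(),np.round(v[1],1).tolist(),round(v[2],1)) if isinstance(v,tuple) else np.round(v,4).tolist() for k,v in d.items()})
E
python3 - <<'E'
from mw import *
c=load('w1.npz')
for n,p in dict(round=(.6377,-.2539),square=(.6045,-.0879),cross=(.6154,.0714)).items(): show(n,stamp(c,p))
for n,p in dict(square=(.4617,-.0967),bar=(.439,.094)).items():
    d=board(c,p);show(n,d)
    print('  tri',[x.round(4) for x in map(np.array,tri([T,c],[proj(T,[*{'square':(.4616,-.0985),'bar':(.4387,.0929)}[n],.008])[0],d['uv']]))])
E
```

```text
round {'all': ([0.6378, -0.2547], [74.3, 74.5], 1.4), 'foot': ([0.6378, -0.2547], [74.3, 74.5], 1.4), 'hand': ([0.6351, -0.2483], [25.6, 35.3], 13.8)}
square {'all': ([0.605, -0.0874], [66.6, 65.1], 85.2), 'foot': ([0.605, -0.0874], [66.6, 65.1], 85.2), 'hand': ([0.6043, -0.0934], [33.7, 24.9], 85.7)}
cross {'all': ([0.6186, 0.0799], [102.8, 85.3], 72.1), 'foot': ([0.6165, 0.0725], [87.8, 85.3], 72.7), 'hand': ([0.6156, 0.0555], [60.7, 31.4], 87.3)}
square {'board': ([0.4553, -0.1003], [120.9, 105.6], 15.6), 'pale': ([0.4604, -0.096], [73.5, 80.6], 15.3), 'mean': [0.463, -0.0971], 'uv': [257.6066, 261.1211]}
  tri [array([ 0.4623, -0.0977,  0.0062]), array([0.001, 0.001])]
bar {'board': ([0.4493, 0.0915], [107.5, 89.8], 83.7), 'pale': ([0.4491, 0.0927], [43.6, 80.8], 83.3), 'mean': [0.4504, 0.0927], 'uv': [104.5504, 271.599]}
  tri [array([ 0.4434,  0.0965, -0.0033]), array([0.0046, 0.0046])]
```

Positions and sizes agree across the views. The square stamp goes first: (0.605, -0.0874), yaw -4.8°.

>>> {"method": "send_rows", "body": {
  "steps": [
    [[0, 0, 0, 0, 0, 0.0126], [0.515, -0.596, 0.93, 0, 0, 0], [0.515, -0.596, 0.93, 0, 0, 0], [0.515, -0.596, 0.93, 0, 0, 0], [0.515, -0.596, 0.93, 0, 0, 0], [0.515, -0.596, 0.93, 0, 0, 0], [0, 0, 0, 0, 0, 0], [0, 0, 0.64, 0, 0, 0], [0, 0, 0.64, 0, 0, 0], [0, 0, 0.64, 0, 0, 0], [0, 0, 0.64, 0, 0, 0], [0, 0, 0, 0, 0, 0]]
  ],
  "jaw": 0.2
}}

```text
t: 4.15
tool_pos: [0.6031, -0.0874, 0.0316]
eef_rot: [-3.141, 0.004, -0.081]
force: [0.0, -0.6, -0.1]
width: 0.598
grasp_force: 0.0
```

>>> {"method": "send_rows", "body": {
  "steps": [
    [[0, 0, 0, 0, 0, 0], [0, 0, 0, 0, 0, 0], [0, 0, 0, 0, 0, 0], [0, 0, 0, 0, 0, 0], [0, 0, 0, 0, 0, 0], [0, 0, 0, 0, 0, 0]]
  ],
  "jaw": -1,
  "grip_force": 20
}}

```text
t: 4.9
tool_pos: [0.6052, -0.088, 0.0346]
eef_rot: [3.141, -0.001, -0.081]
force: [-1.6, -0.7, 4.0]
width: 0.277
grasp_force: 20.0
```

>>> {"method": "send_rows", "body": {
  "steps": [
    [[0, 0, -0.556, 0, 0, 0], [0, 0, -0.556, 0, 0, 0], [0, 0, -0.556, 0, 0, 0], [-0.676, 0.103, 0, 0, 0, 0], [-0.676, 0.103, 0, 0, 0, 0], [-0.676, 0.103, 0, 0, 0, 0], [-0.676, 0.103, 0, 0, 0, 0], [-0.676, 0.103, 0, 0, 0, 0], [-0.676, 0.103, 0, 0, 0, 0], [-0.676, 0.103, 0, 0, 0, 0], [0, 0, 0, 0, 0, -0.028], [0, 0, 0, 0, 0, -0.028], [0, 0, 0, 0, 0, 0], [0, 0, 0, 0, 0, 0]]
  ]
}}

```text
t: 6.65
tool_pos: [0.4617, -0.0979, 0.0845]
eef_rot: [3.141, -0.001, 0.269]
force: [0.2, -0.6, -1.4]
width: 0.277
grasp_force: 20.0
```

Run:
```python
from h import *
from plant import env
c=snap(env,'wrist','w2');print(c['tcp'],np.degrees(c['rot']))
s=snap(env,'side','s2');a=c['im'][:,:,::-1]
b=cv2.resize(s['im'][140:360,180:420,::-1],(522,480));cv2.imwrite('pics/w2.png',cv2.resize(np.hstack([a,b]),(800,330)))
```

```text
[ 0.46171048 -0.09793607  0.08451242] [ 1.79975091e+02 -3.15596784e-02  1.53910515e+01]
```

View pics/w2.png

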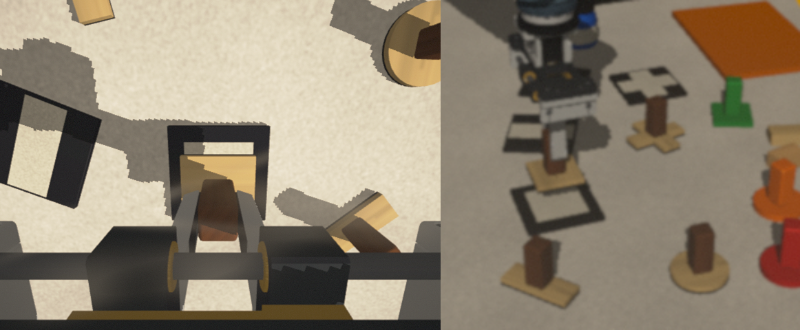

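The square stamp hangs over its board, aligned in yaw, so I lower and release it.

>>> {"method": "send_rows", "body": {
  "steps": [
    [[0, 0, 0.46, 0, 0, 0], [0, 0, 0.46, 0, 0, 0], [0, 0, 0.46, 0, 0, 0], [0, 0, 0, 0, 0, 0], [0, 0, 0, 0, 0, 0]]
  ]
}}

```text
t: 7.38
tool_pos: [0.4611, -0.0977, 0.0419]
eef_rot: [-3.141, 0.001, 0.271]
force: [-1.0, 1.0, -0.8]
width: 0.273
grasp_force: 20.0
```

>>> {"method": "send_rows", "body": {
  "steps": [
    [[0, 0, 0, 0, 0, 0], [0, 0, 0, 0, 0, 0], [0, 0, 0, 0, 0, 0], [0, 0, -0.8, 0, 0, 0], [0, 0, -0.8, 0, 0, 0], [0, 0, -1, 0, 0, 0], [0, 0, -1, 0, 0, 0], [0, 0, -1, 0, 0, 0]]
  ],
  "jaw": 0.2
}}

```text
t: 8.38
tool_pos: [0.4614, -0.0978, 0.1817]
eef_rot: [3.141, -0.0, 0.271]
force: [0.5, 0.5, -1.5]
width: 0.599
grasp_force: 0.0
```

>>> {"method": "send_rows", "body": {
  "steps": [
    [[-0.631, 0.541, 0, 0, 0, 0], [-0.631, 0.541, 0, 0, 0, 0], [-0.631, 0.541, 0, 0, 0, 0], [-0.631, 0.541, 0, 0, 0, 0], [-0.631, 0.541, 0, 0, 0, 0], [-0.631, 0.541, 0, 0, 0, 0], [0, 0, 0, 0, 0, 0.0271], [0, 0, 0, 0, 0, 0.0271], [0, 0, 0, 0, 0, 0.0271], [0, 0, 0, 0, 0, 0.0271], [0, 0, 0, 0, 0, 0.0271], [0, 0, 0, 0, 0, 0]]
  ]
}}

```text
t: 9.88
tool_pos: [0.3781, -0.2221, 0.1807]
eef_rot: [3.142, -0.0, -0.578]
force: [-0.1, 0.1, -0.7]
width: 0.599
grasp_force: 0.0
```

Run:
```python
from mw import *
from plant import env
c=snap(env,'wrist','w3');print(c['tcp'],np.degrees(c['rot']))
show('bar',stamp(c,(.4408,-.2633)))
p=(.6378,-.2547);show('round',stamp(c,p));
cv2.imwrite('pics/w3.png',c['im'][:,:,::-1])
```

```text
[ 0.37811015 -0.22207902  0.18066194] [ 1.79999591e+02 -8.20211807e-03 -3.31373750e+01]
bar {'all': ([0.4413, -0.2645], [35.3, 94.0], 56.4), 'foot': ([0.4413, -0.2645], [35.3, 94.0], 56.4), 'hand': ([0.4411, -0.2646], [25.1, 24.8], 56.9)}Traceback (most recent call last):
  File "<stdin>", line 5, in <module>
  File "mw.py", line 15, in stamp
    w,h,_,_=masks(c);m=big(near(w,uv,px));f=big(near(w&~h,uv,px));hm=big(near(h,uv,px))
                                                                     ~~~^^^^^^^^^^^^^^^
  File "mw.py", line 8, in big
    def big(mask): return max(blobs(mask,5),key=lambda b:b[0][4])[2]
                          ~~~^^^^^^^^^^^^^^^^^^^^^^^^^^^^^^^^^^^^
ValueError: max() iterable argument is empty
```

The wrist view directly above gives the bar stamp at (0.4412, -0.2645), yaw -33.4°. The handle measures 25 x 25 mm on the plane at 70 mm, so its height is confirmed.

>>> {"method": "send_rows", "body": {
  "steps": [
    [[0.633, 0.008, 0.667, 0, 0, 0], [0.633, 0.008, 0.667, 0, 0, 0], [0.633, 0.008, 0.667, 0, 0, 0], [0.633, 0.008, 0.667, 0, 0, 0], [0, 0, 0, 0, 0, 0], [0, 0, 0.55, 0, 0, 0], [0, 0, 0.55, 0, 0, 0], [0, 0, 0.55, 0, 0, 0], [0, 0, 0.55, 0, 0, 0], [0, 0, 0, 0, 0, 0], [0, 0, 0, 0, 0, 0]]
  ]
}}

```text
t: 11.3
tool_pos: [0.4414, -0.2648, 0.0348]
eef_rot: [3.142, -0.0, -0.58]
force: [0.7, -0.3, -0.3]
width: 0.603
grasp_force: 0.0
```

>>> {"method": "send_rows", "body": {
  "steps": [
    [[0, 0, 0, 0, 0, 0], [0, 0, 0, 0, 0, 0], [0, 0, 0, 0, 0, 0], [0, 0, 0, 0, 0, 0], [0, 0, 0, 0, 0, 0], [0, 0, 0, 0, 0, 0]]
  ],
  "jaw": -1
}}

```text
t: 12.05
tool_pos: [0.4412, -0.2646, 0.0347]
eef_rot: [3.142, -0.0, -0.58]
force: [-0.5, 1.0, 1.4]
width: 0.274
grasp_force: 20.0
```

>>> {"method": "send_rows", "body": {
  "steps": [
    [[0, 0, -0.834, 0, 0, 0], [0, 0, -0.834, 0, 0, 0], [0, 0, -0.834, 0, 0, 0], [0, 0, -0.834, 0, 0, 0], [0, 0, -0.834, 0, 0, 0], [-0.47, -0.709, 0, 0, 0, 0], [-0.47, -0.709, 0, 0, 0, 0], [-0.47, -0.709, 0, 0, 0, 0], [-0.47, -0.709, 0, 0, 0, 0], [-0.47, -0.709, 0, 0, 0, 0], [-0.47, -0.709, 0, 0, 0, 0], [-0.47, -0.709, 0, 0, 0, 0], [-0.47, -0.709, 0, 0, 0, 0], [-0.47, -0.709, 0, 0, 0, 0], [-0.47, -0.709, 0, 0, 0, 0], [-0.47, -0.709, 0, 0, 0, 0], [-0.47, -0.709, 0, 0, 0, 0], [-0.47, -0.709, 0, 0, 0, 0], [-0.47, -0.709, 0, 0, 0, 0]]
  ]
}}

```text
t: 14.42
tool_pos: [0.439, 0.0936, 0.1594]
eef_rot: [3.141, 0.0, -0.58]
force: [-0.4, 0.2, -0.2]
width: 0.274
grasp_force: 20.0
```

>>> {"method": "send_rows", "body": {
  "steps": [
    [[0, 0, 0.8, 0, 0, -0.0247], [0, 0, 0.8, 0, 0, -0.0247], [0, 0, 0.8, 0, 0, -0.0247], [0, 0, 0, 0, 0, 0]]
  ]
}}

```text
t: 14.92
tool_pos: [0.4374, 0.0928, 0.0858]
eef_rot: [3.141, 0.005, -0.117]
force: [0.7, -0.6, -0.5]
width: 0.275
grasp_force: 20.0
```

Run:
```python
from mw import *
from plant import env
t=env.state();print(t['tool_pos'],np.degrees(t['eef_rot']))
c=snap(env,'wrist','w4');s=snap(env,'side','s4');a=c['im'][:,:,::-1]
b=cv2.resize(s['im'][140:360,180:420,::-1],(522,480));cv2.imwrite('pics/w4.png',cv2.resize(np.hstack([a,b]),(800,330)))
```

```text
[0.43737411 0.09283767 0.08577862] [179.98467706   0.28010918  -6.67822501]
```

View pics/w4.png

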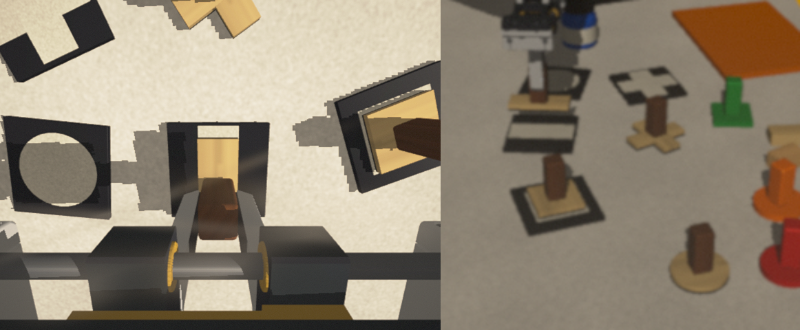

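The square stamp stands centred on its silhouette, and the bar stamp is aligned over its board. I lower and release the bar.

>>> {"method": "send_rows", "body": {
  "steps": [
    [[0, 0, 0, 0, 0, 0], [0, 0, 0.47, 0, 0, 0], [0, 0, 0.47, 0, 0, 0], [0, 0, 0.47, 0, 0, 0], [0, 0, 0, 0, 0, 0], [0, 0, 0, 0, 0, 0], [0, 0, 0, 0, 0, 0]]
  ]
}}

```text
t: 15.9
tool_pos: [0.4396, 0.0927, 0.0457]
eef_rot: [-3.142, -0.001, -0.115]
force: [0.5, -0.1, -0.9]
width: 0.276
grasp_force: 20.0
```

>>> {"method": "send_rows", "body": {
  "steps": [
    [[0, 0, 0, 0, 0, 0], [0, 0, 0, 0, 0, 0], [0, 0, 0, 0, 0, 0], [0, 0, -0.8, 0, 0, 0], [0, 0, -0.8, 0, 0, 0], [0, 0, -1, 0, 0, 0], [0, 0, -1, 0, 0, 0], [0, 0, -1, 0, 0, 0], [0, 0, 0, 0, 0, 0]]
  ],
  "jaw": 0.2
}}

```text
t: 17.02
tool_pos: [0.441, 0.0927, 0.1858]
eef_rot: [-3.141, -0.006, -0.115]
force: [0.0, 0.0, -0.0]
width: 0.601
grasp_force: 0.0
```

>>> {"method": "send_rows", "body": {
  "steps": [
    [[0.765, 0.285, 0, 0, 0, 0], [0.765, 0.285, 0, 0, 0, 0], [0.765, 0.285, 0, 0, 0, 0], [0.765, 0.285, 0, 0, 0, 0], [0.765, 0.285, 0, 0, 0, 0], [0, 0, 0, 0, 0, -0.0238], [0, 0, 0, 0, 0, -0.0238], [0, 0, 0, 0, 0, -0.0238], [0, 0, 0, 0, 0, -0.0238], [0, 0, 0, 0, 0, 0], [0, 0, 0, 0, 0, 0]]
  ]
}}

```text
t: 18.4
tool_pos: [0.5479, 0.0372, 0.1824]
eef_rot: [-3.141, 0.001, 0.481]
force: [0.4, 0.8, -0.2]
width: 0.602
grasp_force: 0.0
```

Run:
```python
from mw import *
from plant import env
c=snap(env,'wrist','w5');print(c['tcp'],np.degrees(c['rot']))
cv2.imwrite('pics/w5.png',c['im'][:,:,::-1])
show('cross',stamp(c,(.6165,.0720)))
for n,p in dict(cross=(.6188,.2418),bar=(.439,.093)).items():
    try: show(n,board(c,p))
    except Exception as e: print(n,e)
```

```text
[0.54794751 0.03716034 0.18236385] [-1.79947735e+02  6.93084983e-02  2.75753636e+01]
cross {'all': ([0.6162, 0.0707], [84.9, 84.7], 72.9), 'foot': ([0.6162, 0.0707], [84.9, 84.7], 72.9), 'hand': ([0.6163, 0.0713], [25.0, 25.1], 27.6)}
cross {'board': ([0.6193, 0.2409], [104.7, 107.7], 15.9), 'pale': ([0.6191, 0.2412], [95.1, 95.7], 59.6), 'mean': [0.6185, 0.2413], 'uv': [150.2251, 53.904]}
bar {'board': ([0.4302, 0.0919], [109.8, 127.8], 83.7), 'pale': ([0.4292, 0.0894], [66.9, 117.2], 75.9), 'mean': [0.437, 0.0912], 'uv': [222.7608, 294.0736]}
```

View pics/w5.png

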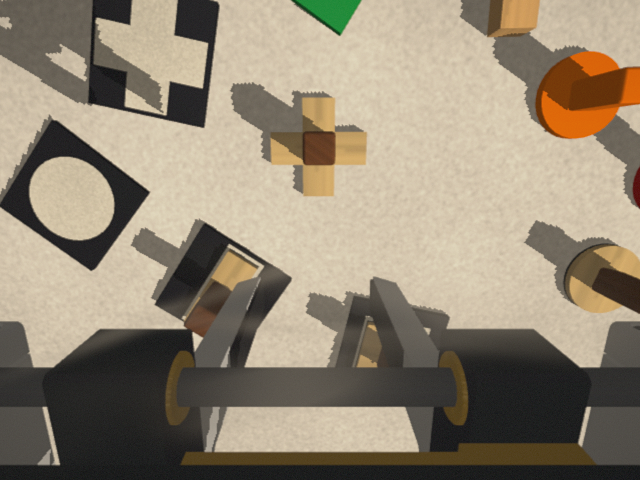

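This view shows the cross stamp at (318,147) from directly above: (0.6163, 0.0710), yaw 27.7°. The cross board is at (150,54), which is (0.619, 0.2413), yaw about 15.2°.

>>> {"method": "send_rows", "body": {
  "steps": [
    [[0.635, 0.014, 0.687, 0, 0, 0], [0.635, 0.014, 0.687, 0, 0, 0], [0.635, 0.014, 0.687, 0, 0, 0], [0.635, 0.014, 0.687, 0, 0, 0], [0, 0, 0, 0, 0, 0], [0, 0, 0.55, 0, 0, 0], [0, 0, 0.55, 0, 0, 0], [0, 0, 0.55, 0, 0, 0], [0, 0, 0.55, 0, 0, 0], [0, 0, 0, 0, 0, 0], [0, 0, 0, 0, 0, 0]]
  ]
}}

```text
t: 19.82
tool_pos: [0.617, 0.071, 0.0353]
eef_rot: [3.141, -0.001, 0.483]
force: [-0.8, 0.0, -1.1]
width: 0.602
grasp_force: 0.0
```

>>> {"method": "send_rows", "body": {
  "steps": [
    [[0, 0, 0, 0, 0, 0], [0, 0, 0, 0, 0, 0], [0, 0, 0, 0, 0, 0], [0, 0, 0, 0, 0, 0], [0, 0, 0, 0, 0, 0], [0, 0, 0, 0, 0, 0]]
  ],
  "jaw": -1
}}

```text
t: 20.58
tool_pos: [0.6168, 0.071, 0.0352]
eef_rot: [3.142, -0.0, 0.483]
force: [-0.3, -0.6, 1.9]
width: 0.277
grasp_force: 20.0
```

>>> {"method": "send_rows", "body": {
  "steps": [
    [[0, 0, -0.556, 0, 0, 0], [0, 0, -0.556, 0, 0, 0], [0, 0, -0.556, 0, 0, 0], [0.387, -0.713, 0, 0, 0, 0], [0.387, -0.713, 0, 0, 0, 0], [0.387, -0.713, 0, 0, 0, 0], [0.387, -0.713, 0, 0, 0, 0], [0.387, -0.713, 0, 0, 0, 0], [0.387, -0.713, 0, 0, 0, 0], [0.387, -0.713, 0, 0, 0, 0], [0, 0, 0, 0, 0, 0.0173], [0, 0, 0, 0, 0, 0.0173], [0, 0, 0, 0, 0, 0], [0, 0, 0, 0, 0, 0], [0, 0, 0, 0, 0, 0]]
  ]
}}

```text
t: 22.45
tool_pos: [0.6191, 0.2414, 0.085]
eef_rot: [-3.142, 0.0, 0.267]
force: [-0.2, -1.0, -1.8]
width: 0.272
grasp_force: 20.0
```

Run:
```python
from mw import *
from plant import env
c=snap(env,'wrist','w6');s=snap(env,'side','s6');a=c['im'][:,:,::-1]
b=cv2.resize(s['im'][140:360,180:420,::-1],(522,480));cv2.imwrite('pics/w6.png',cv2.resize(np.hstack([a,b]),(800,330)))
```

```text
(no output)
```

View pics/w6.png

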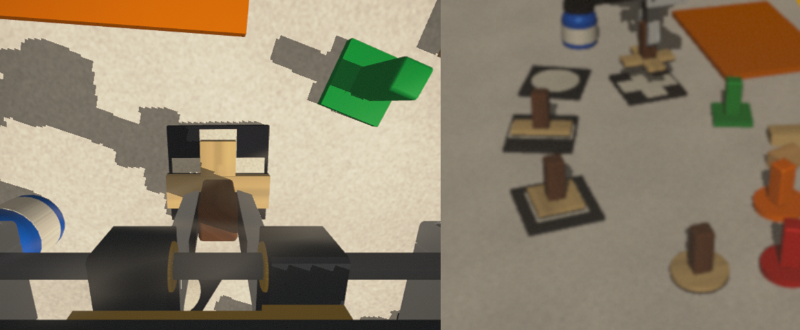

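The cross stamp is aligned over its board, and the bar stamp stands on its own. I lower and release the cross.

>>> {"method": "send_rows", "body": {
  "steps": [
    [[0, 0, 0.465, 0, 0, 0], [0, 0, 0.465, 0, 0, 0], [0, 0, 0.465, 0, 0, 0], [0, 0, 0, 0, 0, 0], [0, 0, 0, 0, 0, 0], [0, 0, 0, 0, 0, 0]]
  ]
}}

```text
t: 23.3
tool_pos: [0.6188, 0.2413, 0.0428]
eef_rot: [-3.142, 0.0, 0.266]
force: [0.3, 0.9, -0.9]
width: 0.273
grasp_force: 20.0
```

>>> {"method": "send_rows", "body": {
  "steps": [
    [[0, 0, 0, 0, 0, 0], [0, 0, 0, 0, 0, 0], [0, 0, 0, 0, 0, 0], [0, 0, -0.8, 0, 0, 0], [0, 0, -0.8, 0, 0, 0], [0, 0, -1, 0, 0, 0], [0, 0, -1, 0, 0, 0], [0, 0, -1, 0, 0, 0], [0, 0, 0, 0, 0, 0], [0, 0, 0, 0, 0, 0]]
  ],
  "jaw": 0.2
}}

```text
t: 24.55
tool_pos: [0.6183, 0.2412, 0.1796]
eef_rot: [-3.141, 0.002, 0.266]
force: [0.6, -0.2, -0.5]
width: 0.601
grasp_force: 0.0
```

>>> {"method": "send_rows", "body": {
  "steps": [
    [[-0.345, 0.896, 0, 0, 0, 0], [-0.345, 0.896, 0, 0, 0, 0], [-0.345, 0.896, 0, 0, 0, 0], [-0.345, 0.896, 0, 0, 0, 0], [-0.345, 0.896, 0, 0, 0, 0], [-0.345, 0.896, 0, 0, 0, 0], [-0.345, 0.896, 0, 0, 0, 0], [-0.345, 0.896, 0, 0, 0, 0], [-0.345, 0.896, 0, 0, 0, 0], [-0.345, 0.896, 0, 0, 0, 0], [-0.345, 0.896, 0, 0, 0, 0], [-0.345, 0.896, 0, 0, 0, 0], [-0.345, 0.896, 0, 0, 0, 0], [-0.345, 0.896, 0, 0, 0, 0], [-0.345, 0.896, 0, 0, 0, 0], [-0.345, 0.896, 0, 0, 0, 0], [-0.345, 0.896, 0, 0, 0, 0], [-0.345, 0.896, 0, 0, 0, 0], [0, 0, 0, 0, 0, 0], [0, 0, 0, 0, 0, 0]]
  ]
}}

```text
t: 27.05
tool_pos: [0.566, -0.2734, 0.1797]
eef_rot: [-3.139, 0.001, 0.266]
force: [0.3, 0.6, -0.1]
width: 0.6
grasp_force: 0.0
```

Run:
```python
from mw import *
from plant import env
c=snap(env,'wrist','w7');print(c['tcp'],np.degrees(c['rot']))
show('round',stamp(c,(.6378,-.2547)))
for f in('w5','w4'): show('rboard '+f,board(load(f+'.npz'),(.4613,.263)))
```

```text
[ 0.56595627 -0.27340824  0.17966909] [-1.79873704e+02  7.77700589e-02  1.52515557e+01]
round {'all': ([0.637, -0.2538], [74.5, 75.0], 76.5), 'foot': ([0.637, -0.2538], [74.5, 75.0], 76.5), 'hand': ([0.637, -0.2535], [25.6, 25.1], 14.6)}
rboard w5 {'board': ([0.4622, 0.2624], [107.0, 107.7], 77.5), 'pale': ([0.4602, 0.2636], [81.9, 83.0], 27.6), 'mean': [0.4614, 0.2643], 'uv': [71.2869, 198.0577]}
rboard w4 {'board': ([0.465, 0.2616], [107.9, 99.1], 77.6), 'pale': ([0.4613, 0.2643], [82.1, 81.9], 33.6), 'mean': [0.4624, 0.2638], 'uv': [84.026, 246.0907]}
```

>>> {"method": "send_rows", "body": {
  "steps": [
    [[0.614, -0.003, 0.664, 0, 0, 0], [0.614, -0.003, 0.664, 0, 0, 0], [0.614, -0.003, 0.664, 0, 0, 0], [0.614, -0.003, 0.664, 0, 0, 0.0017], [0, 0, 0, 0, 0, 0], [0, 0, 0.55, 0, 0, 0], [0, 0, 0.55, 0, 0, 0], [0, 0, 0.55, 0, 0, 0], [0, 0, 0.55, 0, 0, 0], [0, 0, 0, 0, 0, 0], [0, 0, 0, 0, 0, 0]]
  ]
}}

```text
t: 28.48
tool_pos: [0.6378, -0.2549, 0.0358]
eef_rot: [3.141, -0.0, 0.255]
force: [-0.0, -0.1, -0.1]
width: 0.599
grasp_force: 0.0
```

>>> {"method": "send_rows", "body": {
  "steps": [
    [[0, 0, 0, 0, 0, 0], [0, 0, 0, 0, 0, 0], [0, 0, 0, 0, 0, 0], [0, 0, 0, 0, 0, 0], [0, 0, 0, 0, 0, 0], [0, 0, 0, 0, 0, 0]]
  ],
  "jaw": -1
}}

```text
t: 29.22
tool_pos: [0.6376, -0.2547, 0.0357]
eef_rot: [3.142, -0.0, 0.255]
force: [-1.5, 1.2, 2.7]
width: 0.28
grasp_force: 20.0
```

>>> {"method": "send_rows", "body": {
  "steps": [
    [[0, 0, -0.834, 0, 0, 0], [0, 0, -0.834, 0, 0, 0], [0, 0, -0.834, 0, 0, 0], [0, 0, -0.834, 0, 0, 0], [0, 0, -0.834, 0, 0, 0]]
  ]
}}

```text
t: 29.85
tool_pos: [0.6372, -0.2546, 0.1607]
eef_rot: [-3.141, 0.001, 0.255]
force: [0.1, 0.4, -1.2]
width: 0.273
grasp_force: 20.0
```

>>> {"method": "send_rows", "body": {
  "steps": [
    [[-0.0657, -0.91, 0, 0, 0, 0], [-0.0657, -0.91, 0, 0, 0, 0], [-0.0657, -0.91, 0, 0, 0, 0], [-0.0657, -0.91, 0, 0, 0, 0], [-0.0657, -0.91, 0, 0, 0, 0], [-0.0657, -0.91, 0, 0, 0, 0], [-0.0657, -0.91, 0, 0, 0, 0], [-0.0657, -0.91, 0, 0, 0, 0], [-0.0657, -0.91, 0, 0, 0, 0], [-0.0657, -0.91, 0, 0, 0, 0], [-0.0657, -0.91, 0, 0, 0, 0], [-0.0657, -0.91, 0, 0, 0, 0], [-0.0657, -0.91, 0, 0, 0, 0], [-0.0657, -0.91, 0, 0, 0, 0], [-0.0657, -0.91, 0, 0, 0, 0], [-0.0657, -0.91, 0, 0, 0, 0], [-0.0657, -0.91, 0, 0, 0, 0], [-0.0657, -0.91, 0, 0, 0, 0], [-0.0657, -0.91, 0, 0, 0, 0], [-0.0657, -0.91, 0, 0, 0, 0]]
  ]
}}

```text
t: 32.35
tool_pos: [0.4605, 0.2649, 0.1605]
eef_rot: [3.142, -0.0, 0.256]
force: [0.4, 1.2, -1.1]
width: 0.275
grasp_force: 20.0
```

>>> {"method": "send_rows", "body": {
  "steps": [
    [[0, 0, 0.85, 0, 0, 0], [0, 0, 0.85, 0, 0, 0], [0, 0, 0.85, 0, 0, 0], [0, 0, 0, 0, 0, 0], [0, 0, 0, 0, 0, 0]]
  ]
}}

```text
t: 32.98
tool_pos: [0.4618, 0.2641, 0.0851]
eef_rot: [-3.142, -0.001, 0.255]
force: [-0.1, -0.3, -0.2]
width: 0.274
grasp_force: 20.0
```

>>> {"method": "send_rows", "body": {
  "steps": [
    [[0, 0, 0.455, 0, 0, 0], [0, 0, 0.455, 0, 0, 0], [0, 0, 0.455, 0, 0, 0], [0, 0, 0, 0, 0, 0], [0, 0, 0, 0, 0, 0], [0, 0, 0, 0, 0, 0]]
  ]
}}

```text
t: 33.72
tool_pos: [0.4612, 0.2636, 0.0428]
eef_rot: [3.142, 0.0, 0.255]
force: [-0.1, -0.6, -1.3]
width: 0.276
grasp_force: 20.0
```

>>> {"method": "send_rows", "body": {
  "steps": [
    [[0, 0, 0, 0, 0, 0], [0, 0, 0, 0, 0, 0], [0, 0, 0, 0, 0, 0], [0, 0, -0.8, 0, 0, 0], [0, 0, -0.8, 0, 0, 0], [0, 0, -1, 0, 0, 0], [0, 0, -1, 0, 0, 0], [0, 0, -1, 0, 0, 0], [-0.5, 1, -1, 0, 0, 0], [-0.5, 1, -1, 0, 0, 0], [-0.5, 1, -1, 0, 0, 0], [-0.5, 1, -1, 0, 0, 0], [-0.5, 1, 0, 0, 0, 0], [-0.2, 1, 0, 0, 0, 0], [0, 0, 0, 0, 0, 0]]
  ],
  "jaw": 0.2
}}

```text
t: 35.6
tool_pos: [0.4286, 0.0679, 0.3013]
eef_rot: [3.141, -0.001, 0.252]
force: [0.0, 0.2, -1.1]
width: 0.602
grasp_force: 0.0
```

Run:
```python
from mw import *
from plant import env
c=snap(env,'wrist','w8');t=snap(env,'top','t8');print(c['tcp'])
a=c['im'][:,:,::-1];b=cv2.resize(t['im'][195:345,190:390,::-1],(640,480),interpolation=cv2.INTER_CUBIC)
cv2.imwrite('pics/w8.png',cv2.resize(np.hstack([a,b]),(800,300)))
Z=np.array
for n,p in dict(round=(.4612,.2637),square=(.4614,-.0978),bar=(.439,.0928),cross=(.619,.2413)).items():
  for nm,k in(('w8',c),('t8',t)):
    try:
        uv=proj(k,[*p,.018])[0];px=np.linalg.norm(proj(k,[p[0]+.056,p[1],.018])[0]-uv);w,h,_,_=masks(k)
        m=big(near(w,uv,px));hm=big(near(h,uv,px));show(n+' '+nm,dict(foot=rect(k,m,.013),hand=rect(k,hm,.078)))
    except Exception as e: print(n,nm,e)
```

```text
[0.42855865 0.06787401 0.30126123]
round w8 {'foot': ([0.4604, 0.2658], [76.9, 77.0], 56.6), 'hand': ([0.4631, 0.2538], [25.0, 45.4], 14.4)}
round t8 {'foot': ([0.4611, 0.2655], [76.4, 73.7], 88.5), 'hand': ([0.4579, 0.2595], [30.2, 32.0], 17.1)}
square w8 {'foot': ([0.4606, -0.1024], [67.1, 74.3], 15.1), 'hand': ([0.4618, -0.0881], [48.7, 29.9], 84.7)}
square t8 {'foot': ([0.4616, -0.0964], [66.5, 66.3], 15.7), 'hand': ([0.458, -0.0958], [25.7, 28.3], 16.9)}
bar w8 {'foot': ([0.4395, 0.0936], [35.6, 93.8], 83.4), 'hand': ([0.4432, 0.0931], [24.5, 30.6], 83.7)}
bar t8 {'foot': ([0.4212, 0.0973], [37.8, 51.4], 88.4), 'hand': ([0.4308, 0.0914], [23.5, 13.1], 89.2)}
cross w8 {'foot': ([0.6023, 0.2392], [58.0, 94.3], 14.4), 'hand': ([0.6007, 0.2296], [20.1, 37.3], 14.4)}
cross t8 {'foot': ([0.6183, 0.2434], [84.4, 83.5], 59.8), 'hand': ([0.6118, 0.2377], [38.0, 28.8], 22.8)}
```

View pics/w8.png

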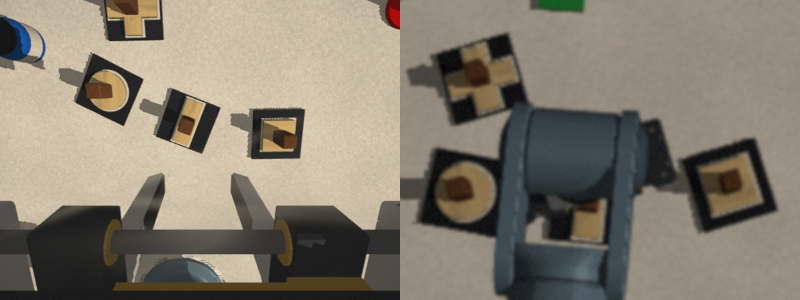

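All four stamps stand on their own boards with poses within about 2 mm. One enlarged crop will check the margins of the silhouettes.

Run:
```python
from h import *
c=load('w8.npz')['im'][0:265,110:500,::-1];cv2.imwrite('pics/w8c.png',cv2.resize(c,None,fx=2.05,fy=2.05,interpolation=cv2.INTER_CUBIC)[:, :800])
```

```text
(no output)
```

View pics/w8c.png

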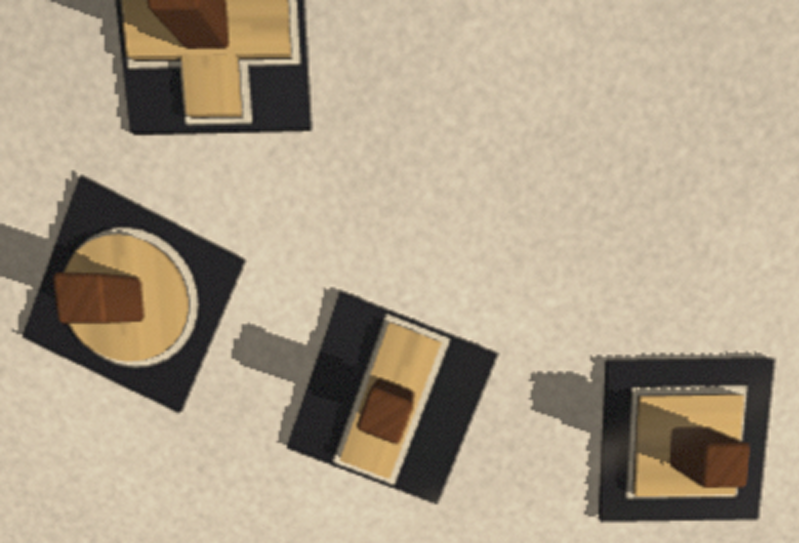

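The crop shows an even pale rim around each foot, apart from the parallax expected from a 10 mm foot. The turns match, so I hand the job in.

```bash
python3 -c "
from plant import env
print(env.close_job())"
```

```text
the job is handed in; nothing more can be done
None
```

All four stamps stand released on their own boards, centred to within about 2 mm and turned to match, handed in at about 36 s of the 96 s allowed; I never reached for the ink jar, the roller or the look-alikes.

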